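# Preload check on a hardness reference disc

## Task

Take the preload on the small reference disc: lay the smaller of the two steel discs flat in the four-pin nest on the bench tester's slide, let go of it, push the slide fully home under the head, then press the lever down until the dial pointer stands in the green band and keep it there. The lever springs back, so the program finishes while still holding it down with the pointer in the green. Never run the pointer into the red, and leave the other things on the plate where they are.

Things in the scene. Friction and masses are not known exactly. Their poses are not given: they have to be found in the camera images.
- tester: white and grey C-shaped bench tester, fixed: base 300 x 114 mm, overhanging head 84 mm wide (front face 35 mm before the indenter's axis, underside 92, top 188 mm up), 86 mm dial on the quill above it facing the robot (up to 300 mm; goes down with the lever). Origin on the indenter's vertical axis at surface plate level; x from front to back along the slide's travel, y to the tester's left, z up
- slide (a joint): slide travel along the tester's x in m: 0 = pulled out to the front, 0.12 = fully home on its end stop, nest right under the indenter. Friction (about 1.5 N) keeps it where it is left. Starts at 0 to 0.02
- nest (a point): centre of the nest's floor on the slide's flat top, 45 mm above the plate. Four dome-headed steel pins, 6 mm in diameter and 6 mm tall, at x = +-22.6, y = +-22.6 mm in the tester's axes: the 54 mm disc drops between them with 2 mm play all round. The slide is 51 mm wide (y); the guide rails beside it (out to 41 mm) end 5 mm below the nest's floor
- slide_knob (a point): middle of the black upright round knob, 23 mm in diameter, 30 mm tall, on the slide's front tongue, 115 mm in front of the nest's centre; the point is 68 mm above the surface plate, half-way up the knob
- nose: sprung nose under the head, dark steel, 18 mm in diameter, with a brass-coloured indenter tip (6 mm flat end). Origin on its axis, 14 mm above the tip's end. At rest the tip's end is 65 mm above the surface plate, 10 mm above the top of a seated small disc
- lever: steel lever on the tester's right (-y) side that ends in a black ball knob. Origin on its hinge axis, at x = 20, y = -95, z = 135 mm in the tester's frame; it swings in the tester's x-z plane
- lever_knob (a point): centre of the lever's black ball knob, 28 mm in diameter, 140 mm from the hinge axis; at rest it lies on the front (robot) side of the axis and 30 degrees above it
- lever_angle (a joint): lever angle in rad: 0 = at rest, knob up; grows as the knob is pushed down, 0.9 at most. A spring returns it to 0 (2 to 3 N at the knob). The sprung nose goes down 20 mm per rad: the indenter meets a seated small disc at about 0.5 and the pointer is mid-green at about 0.72, with 6 to 8 N at the knob
- pointer (a joint): angle of the dark dial pointer in rad: 0 = pointing to the left (nose not touching), 1.6 = straight up, 3.2 = right. It turns 0.4 rad per mm that the disc pushes the nose up into the quill (about 4 N per mm). The green band is 1.2 to 2.0 (round straight up), the red begins at 2.6
- small_disc: the smaller steel reference disc, 54 mm in diameter, 10 mm thick, lying flat; 0.17 kg. Origin at the centre of its underside
- large_disc: the larger steel reference disc, 64 mm in diameter, 14 mm thick: stays where it is. Origin at the centre of its underside
- indenter_case: small blue plastic case, 37 x 56 x 23 mm: stays where it is. Origin at the centre of its underside
- loupe: black stand magnifier, 33 mm in diameter, 36 mm tall: stays where it is. Origin at the centre of its underside
- white_jar: white jar with screw lid, 48 mm in diameter, 62 mm tall: stays where it is. Origin at the centre of its underside
There are look-alikes about, which are no part of the job. Leave any brown or orange look-alike of the small_disc alone.

How it is judged:
By the outcome, as a careful person would: the job done as asked, in the order asked, and still so for the second after the job is handed in, while the arm keeps its last pose, push and grip.
It also fails if it takes over 64 s, if anything falls off the work surface, if the arm or the gripper's body presses on something with over 40 N, if the wrist force passes 120 N, or if a joint passes its speed limit or range.

## Robot

A 7-joint arm with a two-finger parallel gripper is mounted at the origin on a cart in front of the work surface, level with it; the furniture and walls round the work are solid. World frame = base frame: x ahead of the robot, y to its left, z up, the work surface at z = 0. Lengths are in m, angles in degrees, forces in N, time in s.
With the tool pointing down it reaches from about 0.425 to 0.875 m from the base axis. Payload 4.7 kg.
Tool frame: the origin (TCP) lies between the finger pads; the fingertips stand 8 mm ahead of it and the grasp point (between the pads) lies 11 mm behind it (env.tip_extent is the distance from the TCP to the fingertips, in m); z points along the fingers, y is the line along which they close (so a half turn about z gives the same grasp; the last joint's range is limited). The gripper opens to 87 mm and grips with 3 to 60 N. Pads are 19 mm wide; open, the fingers measure 117 mm over their backs; the gripper's body (75 mm by 190 mm) begins 51 mm behind the grasp point.
Start: joints at [-66.457, 18.392, -4.016, 83.108, 1.295, 78.541, -3.26], TCP at [0.251, 0.6, 0.231] pointing down, gripper open.
Joint ranges: [-163.93, 163.93], [-17.29, 119.83], [-79.2, 71.16], [3.27, 140.29], [-89.18, 269.18], [5.43, 117.66], [-154.24, 154.24]. Speed limits (degrees/s): [147.25, 147.25, 180, 180, 180, 180, 180].

## Interface

Orientations are given as [roll, pitch, yaw] about the fixed x, y, z axes, in that order (R = Rz(yaw) Ry(pitch) Rx(roll)).
In Python, from cell import sensors, vision, workorder, env gives the robot as it stands.
- The arm moves only by the tool drive_tool, never from a script. Its argument "moves" is a list of rows, each an object of numbers: "x", "y", "z": the shift along the tool's x, y, z in mm; "rx", "ry", "rz": the turn, a rotation vector about the tool's x, y, z in rad; "fingers": the closure, from -1 (fully open) to 1 (shut). In form: [{"x": .., "y": .., "z": .., "rx": .., "ry": .., "rz": .., "fingers": ..}, ...]. A call has 1 to 20 rows; each row is the pose to reach, as a shift and turn from the pose commanded when the call began, along the tool's axes at that moment; what a row does not reach only later rows make up. A row lasts 1/8 s, in which the tool goes at most 62.5 mm and 10.7 degrees, less where a joint would pass 70% of its speed; a pose out of reach is approached as far as the arm can. A call with a gripper value outside its range is refused whole. The fingers move at their own pace and stop on an object; "force" is the grip in N (left out, the last holds). Time passes only in rows, so rows that repeat a pose let the fingers close. It gives the time, the measured TCP pose, the force, the opening and the grip force at its end, in the units of the state.
- sensors.get_obs(): the state, without advancing time (a new reading comes with each control period).
- vision.read_camera(name): name is "scene" or "top" or "wrist"; returns a dict with "image" (384x512x3 uint8, red, green, blue), "fx", "fy", "cx", "cy" (pixels), "R" (3x3) and "t" (3): a world point X has camera coordinates R X + t. Camera axes: x right, y down, z forward; pixel columns grow to the right and rows downward; lengths in m; the calibration is good to about 2 mm. The wrist camera is an equidistant fisheye: a pixel r from the principal point sees the ray r / f radians off the axis. A picture is of the moment at which its call begins. There is no depth.
- workorder.sign_off(): hands the job in; it is judged then, once.
The state is a dict: "time_s": time; "qpos": joint angles; "joint_velocities": joint speeds; "effort": joint torques, N m; "tool_pos": TCP position; "tool_rot": TCP orientation; "force": force on the tool from outside, world axes, zero at the start; "wrist_torque": the same for the moment, N m; "grip_width": finger opening in m; "grasp_force": force on a finger pad.
Only numpy, scipy, OpenCV 4.12 (cv2) and the standard library are available. Lean on these libraries where they do the work, as an engineer would, in place of code of your own. Each camera call takes 0.05 s, during which the arm holds its last target. There are 200 camera calls.

## Working session

There is one attempt and no reset: what is moved stays moved. The work goes in short steps, Python scripts to look and compute and a tool call to move; the robot and the scene stay as the last step left them, time stands still between calls to the robot, and variables do not carry over. Pictures are saved under pics/ and viewed, at most 10 in all, crops included, and the job is handed in when it is done.

Besides the shell and the picture viewer there is one more tool, called after "Emit:" as name(argument=value, ...) on one line, values as JSON. drive_tool: Moves the arm, as the interface text tells. Its arguments: {"type":"object","properties":{"moves":{"type":"array"},"force":{"type":"number"}},"required":["moves"]}

```bash
ls; mkdir -p pics
python3 - <<'E'
from cell import sensors, vision, env
import cv2,numpy as np
o=sensors.get_obs();print({k:np.round(v,3) for k,v in o.items()},env.tip_extent)
for n in("scene","top"):
    c=vision.read_camera(n);cv2.imwrite(f"pics/{n}0.png",c["image"][:,:,::-1])
    print(n,c["fx"],c["fy"],c["cx"],c["cy"],np.round(c["R"],4).tolist(),np.round(c["t"],4))
    np.savez(f"{n}0.npz",**c)
a=cv2.imread("pics/scene0.png");b=cv2.imread("pics/top0.png")
E
```

```text
pics
{'time_s': np.float64(0.0), 'qpos': array([-66.459,  18.437,  -4.016,  83.175,   1.298,  78.54 ,  -3.259]), 'joint_velocities': array([ 0.057, -0.036, -0.044,  0.061, -0.082,  0.087,  0.004]), 'effort': array([-0.0000e+00, -4.9129e+01, -4.0400e-01, -3.1254e+01, -6.4000e-02,
        4.3000e-02,  0.0000e+00]), 'tool_pos': array([0.251, 0.599, 0.229]), 'tool_rot': array([-1.79894e+02,  8.00000e-03,  1.57271e+02]), 'force': array([ 0.233, -0.049,  0.325]), 'wrist_torque': array([-0.007,  0.015,  0.015]), 'grasp_force': np.float64(0.0), 'grip_width': np.float64(0.087)} 0.008
scene 477.9445845747891 477.9445845747891 253.2757123861725 189.6950999291498 [[0.4634, -0.8862, -0.0029], [-0.5608, -0.2907, -0.7752], [0.6861, 0.3608, -0.6317]] [-0.1759  0.5013  1.1153]
top 477.5419701056187 477.5419701056187 261.40236224557 189.67549186439032 [[0.0074, -0.9999, 0.0108], [-0.992, -0.0087, -0.126], [0.1261, -0.0098, -0.992]] [0.0916 0.6136 1.3879]
```

View pics/scene0.png

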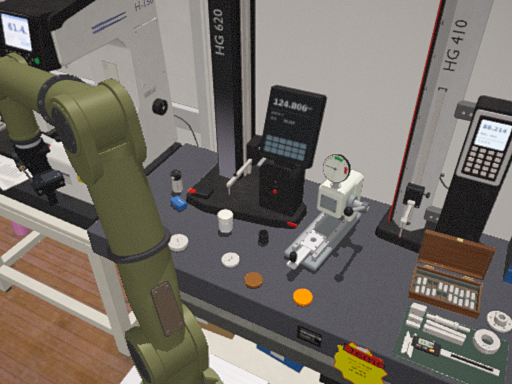

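View pics/top0.png

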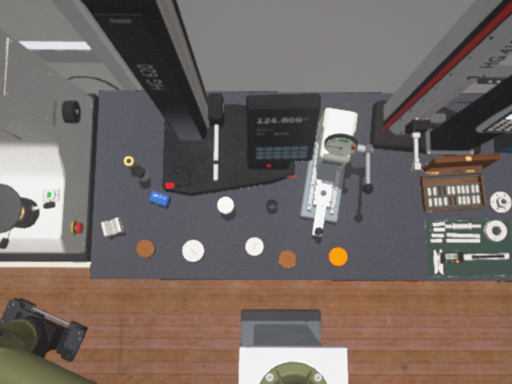

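The scene view has the large disc near (179,242), the small disc near (231,260) and the tester at (325,225). The top view has the small disc at (255,246), the large one at (193,251), the slide knob at (318,232) and the lever ball at (368,188). I'll enlarge both.

Run:
```python
import cv2,numpy as np
a=cv2.imread("pics/top0.png")[100:270,235:385]; cv2.imwrite("pics/topc.png",cv2.resize(a,None,fx=3.5,fy=3.5,interpolation=cv2.INTER_CUBIC))
a=cv2.imread("pics/scene0.png")[145:280,215:375]; cv2.imwrite("pics/scenec.png",cv2.resize(a,None,fx=4,fy=4,interpolation=cv2.INTER_CUBIC))
```

```text
(no output)
```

View pics/topc.png

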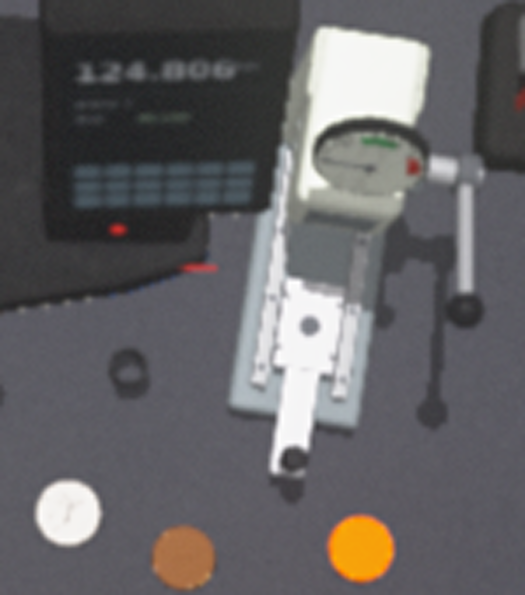

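View pics/scenec.png

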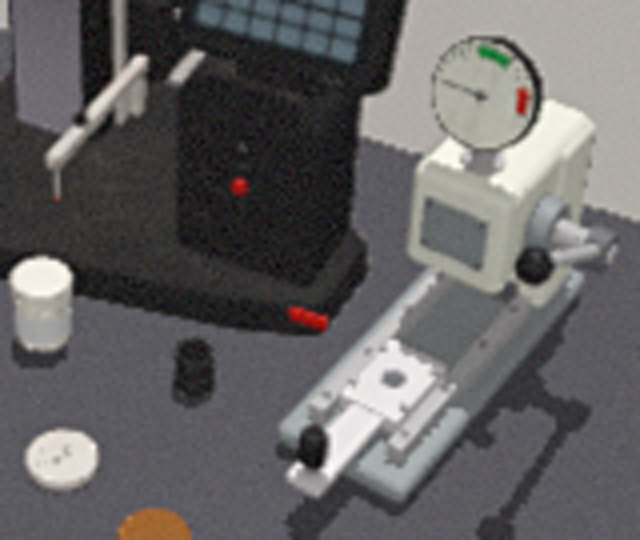

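Enlarged crops, in crop pixels:

| Thing | Top crop | Scene crop |
|---|---|---|
| Small disc | (68,513) | (62,457) |
| Nest hole | (310,325) | (393,379) |
| Slide knob | (293,458) | (313,447) |
| Lever ball | (465,309) | (534,265) |

The pointer lies to the left and green is at the top of the dial. Next I'll triangulate these.

```bash
cat > h.py <<'E'
import numpy as np,cv2
def ray(c,u,v):
    d=c["R"].T@np.array([(u-c["cx"])/c["fx"],(v-c["cy"])/c["fy"],1]);o=-c["R"].T@c["t"];return o,d/np.linalg.norm(d)
def tri(rs):
    A=sum(np.eye(3)-np.outer(d,d) for o,d in rs);b=sum((np.eye(3)-np.outer(d,d))@o for o,d in rs)
    X=np.linalg.solve(A,b);return X,[np.linalg.norm(np.cross(X-o,d)) for o,d in rs]
def plane(r,z): o,d=r;return o+d*(z-o[2])/d[2]
T=dict(np.load("top0.npz"));S=dict(np.load("scene0.npz"))
tr=lambda u,v:ray(T,(u+.5)/3.5-.5+235,(v+.5)/3.5-.5+100)
sr=lambda u,v:ray(S,(u+.5)/4-.5+215,(v+.5)/4-.5+145)
E
python3 - <<'E'
from h import *
for n,t,s,z in[("disc",(68,513),(62,457),.01),("nest",(310,325),(393,379),.045),("knob",(293,458),(313,447),.068),("ball",(465,309),(534,265),.205)]:
    X,e=tri([tr(*t),sr(*s)]);print(n,X.round(4),np.round(e,4),plane(tr(*t),z).round(4),plane(sr(*s),z).round(4))
# disc segmentation
for n,C,(x,y) in(("top",T,(255,246)),("scene",S,(231,260)),("top",T,(193,251))):
    g=C["image"].min(2)[y-16:y+16,x-16:x+16];m=(g>120).astype(np.uint8)
    k,l,st,ce=cv2.connectedComponentsWithStats(m);i=l[16,16];u,v=ce[i]+[x-16,y-16]
    c,_,=0,0;print(n,st[i],(u,v),plane(ray(C,u,v),.01).round(4))
print("yaw",[ (lambda d:(d,np.degrees(np.arctan2(d[1],d[0]))))((plane(r(*a),.045)-plane(r(*b),h))[:2]) for r,a,b,h in((tr,(310,325),(293,458),.083),)])
print([plane(tr(*p),.0).round(4) for p in((232,407),(355,427))])
E
```

```text
disc [0.4459 0.1159 0.0084] [0.0014 0.0014] [0.4452 0.117  0.01  ] [0.4454 0.1139 0.01  ]
nest [ 0.6056 -0.0881  0.0443] [0.0008 0.0008] [ 0.6051 -0.0873  0.045 ] [ 0.6054 -0.0889  0.045 ]
knob [ 0.4918 -0.0699  0.0678] [0.001 0.001] [ 0.4913 -0.069   0.068 ] [ 0.4922 -0.0708  0.068 ]
ball [ 0.5991 -0.1828  0.2056] [0.0009 0.0009] [ 0.5987 -0.1821  0.205 ] [ 0.6004 -0.1834  0.205 ]
top [  6   7  19  19 293] (np.float64(254.0), np.float64(246.0)) [0.4458 0.1173 0.01  ]
scene [  6   8  19  15 225] (np.float64(230.08), np.float64(259.09777777777776)) [0.4445 0.1136 0.01  ]
top [  5   4  23  23 417] (np.float64(192.58513189448442), np.float64(250.19664268585132)) [0.432 0.301 0.01 ]
yaw [(array([ 0.11443614, -0.02025636]), np.float64(-10.037958754924547))]
[array([ 0.538 , -0.0249,  0.    ]), array([ 0.5215, -0.132 ,  0.    ])]
```

Heights match the text: disc top 8.4 against 10 mm, nest 44, knob 68 and ball 205.6. The tester's yaw is about −9.2°. The slide joint is at about 0.010.

The gripper body is 190 mm wide along the closing axis, so over the nest it would come close to the lever ball. I'll tilt the tool 20° back towards the robot while keeping the closing line along the tester's y.

```bash
cat >> h.py <<'E'
from scipy.spatial.transform import Rotation as Ro
from cell import sensors
YAW=np.radians(-9.2);ex=np.array([np.cos(YAW),np.sin(YAW),0]);ey=np.array([-np.sin(YAW),np.cos(YAW),0]);ez=np.array([0,0,1.])
NEST=np.array([.6053,-.0881,.045])
def Rt(tilt):
    t=np.radians(tilt);z=np.sin(t)*ex-np.cos(t)*ez;y=ey;return np.column_stack([np.cross(y,z),y,z])
def shift(p,R):
    o=sensors.get_obs();Rc=Ro.from_euler("xyz",o["tool_rot"],degrees=True).as_matrix()
    d=Rc.T@(np.array(p)-o["tool_pos"])*1000;w=Ro.from_matrix(Rc.T@R).as_rotvec();return d.round(1).tolist(),w.round(4).tolist()
E
python3 - <<'E'
from h import *
print(shift([.4455,.116,.13],Rt(20)))
E
```

```text
([-366.0, -370.2, 100.2], [-0.0429, -0.3475, -0.2335])
```

Emit:
drive_tool(moves=[{"x": -366, "y": -370, "z": 20, "rx": -0.043, "ry": -0.3475, "rz": -0.2335, "fingers": -1}, {"x": -366, "y": -370, "z": 20, "rx": -0.043, "ry": -0.3475, "rz": -0.2335}, {"x": -366, "y": -370, "z": 20, "rx": -0.043, "ry": -0.3475, "rz": -0.2335}, {"x": -366, "y": -370, "z": 20, "rx": -0.043, "ry": -0.3475, "rz": -0.2335}, {"x": -366, "y": -370, "z": 20, "rx": -0.043, "ry": -0.3475, "rz": -0.2335}, {"x": -366, "y": -370, "z": 20, "rx": -0.043, "ry": -0.3475, "rz": -0.2335}, {"x": -366, "y": -370, "z": 100, "rx": -0.043, "ry": -0.3475, "rz": -0.2335}, {"x": -366, "y": -370, "z": 100, "rx": -0.043, "ry": -0.3475, "rz": -0.2335}, {"x": -366, "y": -370, "z": 100, "rx": -0.043, "ry": -0.3475, "rz": -0.2335}, {"x": -366, "y": -370, "z": 100, "rx": -0.043, "ry": -0.3475, "rz": -0.2335}, {"x": -366, "y": -370, "z": 100, "rx": -0.043, "ry": -0.3475, "rz": -0.2335}, {"x": -366, "y": -370, "z": 100, "rx": -0.043, "ry": -0.3475, "rz": -0.2335}, {"x": -366, "y": -370, "z": 100, "rx": -0.043, "ry": -0.3475, "rz": -0.2335}, {"x": -366, "y": -370, "z": 100, "rx": -0.043, "ry": -0.3475, "rz": -0.2335}])

```text
invalid input at $.moves[1]: expected keys x, y, z, rx, ry, rz, fingers
```

Run:
```python
from h import *
from cell import vision
o=sensors.get_obs();print(o["time_s"],o["tool_pos"],o["tool_rot"],o["qpos"])
c=vision.read_camera("wrist");np.savez("wrist1.npz",**c);cv2.imwrite("pics/w1.png",cv2.resize(c["image"][:,:,::-1],None,fx=1.5,fy=1.5))
print(c["fx"],c["cx"],c["cy"],np.round(c["R"],3).tolist(),c["t"])
print(shift([.4455,.116,.06],Rt(20)))
```

```text
0.1 [0.25107379 0.59905468 0.2295766 ] [-1.79903993e+02  5.05072861e-03  1.57266764e+02] [-66.45744092  18.43570433  -4.01478856  83.16609031   1.29453534
  78.53940959  -3.25943764]
297.3186396354542 254.31481699676306 194.20251263197906 [[0.386, 0.923, -0.002], [0.881, -0.367, 0.299], [0.275, -0.117, -0.954]] [-0.6486116  -0.03698996  0.3921567 ]
([-366.0, -370.2, 170.3], [-0.0427, -0.3475, -0.2335])
```

View pics/w1.png

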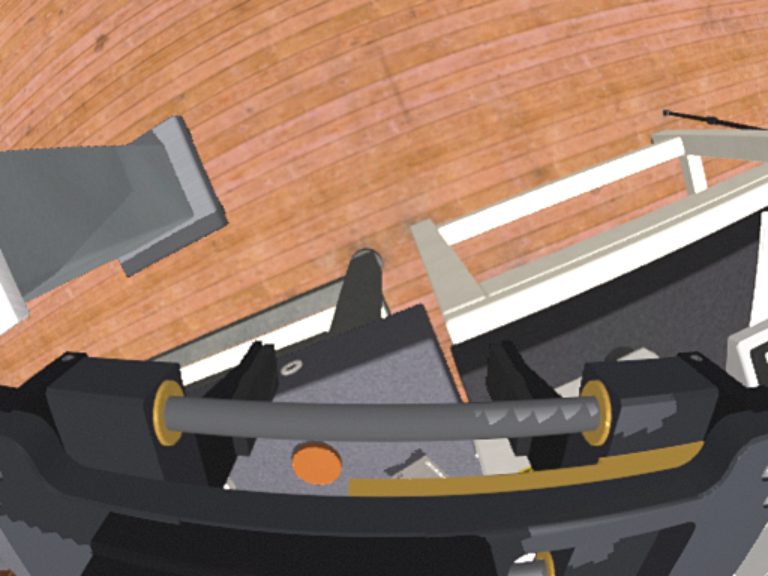

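The move was refused because every row needs all the keys. The picture is from the start pose, so it only shows the fingers and some floor.

Emit:
drive_tool(moves=[{"x": -366, "y": -370, "z": 20, "rx": -0.043, "ry": -0.3475, "rz": -0.2335, "fingers": -1}, {"x": -366, "y": -370, "z": 20, "rx": -0.043, "ry": -0.3475, "rz": -0.2335, "fingers": -1}, {"x": -366, "y": -370, "z": 20, "rx": -0.043, "ry": -0.3475, "rz": -0.2335, "fingers": -1}, {"x": -366, "y": -370, "z": 20, "rx": -0.043, "ry": -0.3475, "rz": -0.2335, "fingers": -1}, {"x": -366, "y": -370, "z": 20, "rx": -0.043, "ry": -0.3475, "rz": -0.2335, "fingers": -1}, {"x": -366, "y": -370, "z": 20, "rx": -0.043, "ry": -0.3475, "rz": -0.2335, "fingers": -1}, {"x": -366, "y": -370, "z": 100, "rx": -0.043, "ry": -0.3475, "rz": -0.2335, "fingers": -1}, {"x": -366, "y": -370, "z": 100, "rx": -0.043, "ry": -0.3475, "rz": -0.2335, "fingers": -1}, {"x": -366, "y": -370, "z": 100, "rx": -0.043, "ry": -0.3475, "rz": -0.2335, "fingers": -1}, {"x": -366, "y": -370, "z": 100, "rx": -0.043, "ry": -0.3475, "rz": -0.2335, "fingers": -1}, {"x": -366, "y": -370, "z": 100, "rx": -0.043, "ry": -0.3475, "rz": -0.2335, "fingers": -1}, {"x": -366, "y": -370, "z": 100, "rx": -0.043, "ry": -0.3475, "rz": -0.2335, "fingers": -1}, {"x": -366, "y": -370, "z": 100, "rx": -0.043, "ry": -0.3475, "rz": -0.2335, "fingers": -1}])

```text
time_s: 1.78
tool_pos: [0.446, 0.118, 0.1312]
tool_rot: [179.9, 20.1, 170.9]
force: [-1.0, 0.2, 0.0]
grip_width: 0.0871
grasp_force: 0.0
```

Run:
```python
from h import *
from cell import vision
o=sensors.get_obs();print(o["time_s"],o["tool_pos"],o["tool_rot"],o["qpos"])
c=vision.read_camera("wrist");np.savez("wrist2.npz",**c);cv2.imwrite("pics/w2.png",cv2.resize(c["image"][:,:,::-1],None,fx=1.5,fy=1.5))
print(shift([.4455,.116,.06],Rt(20)))
```

```text
1.775 [0.44596143 0.11799287 0.13116082] [179.85720082  20.06920226 170.86268451] [-49.66405604 -15.08002821  19.97553632 131.00616868  23.18053472
  49.38349232  38.18780517]
([24.5, -2.0, 66.7], [0.0026, 0.001, 0.0007])
```

View pics/w2.png

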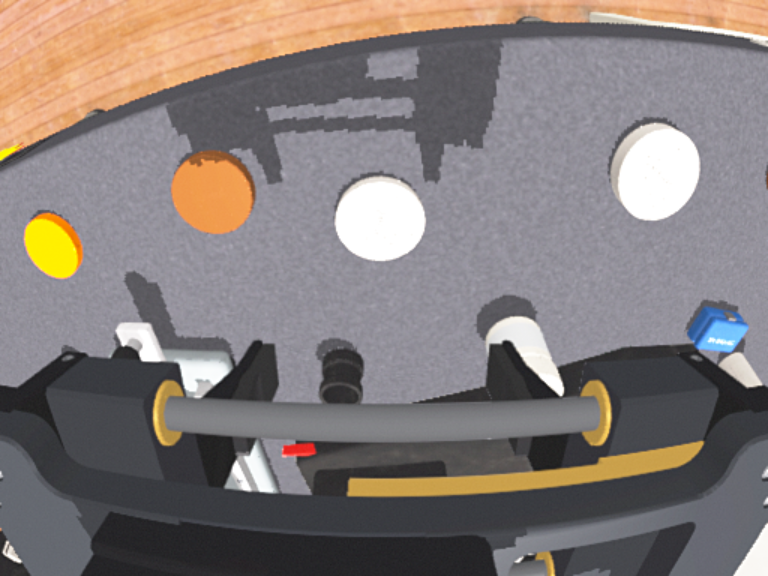

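The wrist view shows the small disc's top centred at about (380,217) of 768x576, with brown and orange look-alikes to its left and the large disc at (655,172). I'll add this ray to the triangulation.

```bash
cat >> h.py <<'E'
def fray(c,u,v):
    a=np.array([u-c["cx"],v-c["cy"]])/c["fx"];th=np.hypot(*a);d=np.array([*(a/th*np.sin(th)),np.cos(th)]);return -c["R"].T@c["t"],c["R"].T@d
E
python3 - <<'E'
from h import *
W=dict(np.load("wrist2.npz"))
g=W["image"].min(2);m=(g>140).astype(np.uint8);k,l,st,ce=cv2.connectedComponentsWithStats(m);i=l[145,253];print(st[i],ce[i])
# fit ellipse & ray
r=fray(W,*ce[i]);print(plane(r,.01),plane(r,.009),tri([r,tr(68,513),sr(62,457)]),tri([r,tr(68,513)]))
print("slideknob",plane(fray(W,127/1.5,355/1.5),.083))
E
```

```text
[    0    26   512   243 68957] [279.90901576 157.6420668 ]
[0.45856206 0.13991218 0.01      ] [0.4591573  0.13992012 0.009     ] (array([0.45136574, 0.1247749 , 0.00690755]), [np.float64(0.017006418989970826), np.float64(0.009869753893747404), np.float64(0.008417990895147371)]) (array([0.44493457, 0.12833181, 0.03295666]), [np.float64(0.011398058200172331), np.float64(0.011398058200172327)])
slideknob [ 0.46518543 -0.04040952  0.083     ]
```

Run:
```python
from h import *
W=dict(np.load("wrist2.npz"))
g=W["image"].min(2);m=(g>190).astype(np.uint8);k,l,st,ce=cv2.connectedComponentsWithStats(m);i=l[145,253];print(st[i],ce[i])
for uv in (ce[i],(379.5/1.5,216/1.5)):
  r=fray(W,*uv);print(plane(r,.01),tri([r,tr(68,513),sr(62,457)]))
print(shift([.4455,.1165,.06],Rt(20)))
```

```text
[ 223  118   61   56 2641] [252.99697084 145.76637637]
[0.4423832  0.11724165 0.01      ] (array([0.4456446, 0.1163638, 0.0068319]), [np.float64(0.001508261758294794), np.float64(0.000806501901125587), np.float64(0.002168916243309875)])
[0.44059569 0.11753309 0.01      ] (array([0.44532913, 0.11647826, 0.00607895]), [np.float64(0.002471002509452633), np.float64(0.0005846147295032455), np.float64(0.002752996246691269)])
([24.6, -1.5, 66.7], [0.0026, 0.001, 0.0007])
```

Run:
```python
from h import *
for z in(.05,.0125):print(shift([.4445,.1165,z],Rt(20)))
```

```text
([28.9, -1.6, 75.7], [0.0026, 0.001, 0.0007])
([41.8, -1.7, 110.9], [0.0026, 0.001, 0.0007])
```

Emit:
drive_tool(moves=[{"x": 14, "y": -1.6, "z": 38, "rx": 0.0026, "ry": 0.001, "rz": 0.0007, "fingers": -1}, {"x": 29, "y": -1.6, "z": 75.7, "rx": 0.0026, "ry": 0.001, "rz": 0.0007, "fingers": -1}, {"x": 35, "y": -1.7, "z": 94, "rx": 0.0026, "ry": 0.001, "rz": 0.0007, "fingers": -1}, {"x": 39, "y": -1.7, "z": 104, "rx": 0.0026, "ry": 0.001, "rz": 0.0007, "fingers": -1}, {"x": 40, "y": -1.7, "z": 106, "rx": 0.0026, "ry": 0.001, "rz": 0.0007, "fingers": -1}, {"x": 40, "y": -1.7, "z": 106, "rx": 0.0026, "ry": 0.001, "rz": 0.0007, "fingers": -1}])

```text
time_s: 2.58
tool_pos: [0.4449, 0.116, 0.018]
tool_rot: [180.0, 20.0, 170.7]
force: [-0.2, -0.9, -0.0]
grip_width: 0.0868
grasp_force: 0.0
```

Run:
```python
from h import *
print(sensors.get_obs()["qpos"])
print(shift([.4445,.1165,.0125],Rt(20)))
```

```text
[-49.02111164  -2.96115113  21.75905961 137.26634457  25.04148937
  31.55268792  33.7330595 ]
([2.3, 0.4, 5.0], [0.0, 0.0003, -0.0013])
```

Emit:
drive_tool(moves=[{"x": 2.3, "y": 0.4, "z": 5, "rx": 0, "ry": 0, "rz": 0, "fingers": -1}, {"x": 2.3, "y": 0.4, "z": 5, "rx": 0, "ry": 0, "rz": 0, "fingers": -1}, {"x": 2.3, "y": 0.4, "z": 5, "rx": 0, "ry": 0, "rz": 0, "fingers": 1}, {"x": 2.3, "y": 0.4, "z": 5, "rx": 0, "ry": 0, "rz": 0, "fingers": 1}, {"x": 2.3, "y": 0.4, "z": 5, "rx": 0, "ry": 0, "rz": 0, "fingers": 1}, {"x": 2.3, "y": 0.4, "z": 5, "rx": 0, "ry": 0, "rz": 0, "fingers": 1}, {"x": 2.3, "y": 0.4, "z": 5, "rx": 0, "ry": 0, "rz": 0, "fingers": 1}, {"x": 2.3, "y": 0.4, "z": 5, "rx": 0, "ry": 0, "rz": 0, "fingers": 1}], force=20)

```text
time_s: 3.58
tool_pos: [0.444, 0.1162, 0.0119]
tool_rot: [-180.0, 20.0, 170.7]
force: [0.6, -0.3, -0.5]
grip_width: 0.052
grasp_force: 19.8
```

Emit:
drive_tool(moves=[{"x": -7, "y": 0, "z": -19, "rx": 0, "ry": 0, "rz": 0, "fingers": 1}, {"x": -20, "y": 0, "z": -55, "rx": 0, "ry": 0, "rz": 0, "fingers": 1}, {"x": -37.6, "y": 0, "z": -103.4, "rx": 0, "ry": 0, "rz": 0, "fingers": 1}, {"x": -37.6, "y": 0, "z": -103.4, "rx": 0, "ry": 0, "rz": 0, "fingers": 1}, {"x": -37.6, "y": 0, "z": -103.4, "rx": 0, "ry": 0, "rz": 0, "fingers": 1}])

```text
time_s: 4.2
tool_pos: [0.443, 0.1156, 0.1208]
tool_rot: [-179.9, 19.9, 170.7]
force: [0.5, -0.5, -2.7]
grip_width: 0.0521
grasp_force: 19.8
```

Run:
```python
from h import *
from cell import vision
o=sensors.get_obs();print(o["tool_pos"],o["tool_rot"])
c=vision.read_camera("wrist");np.savez("wrist3.npz",**c)
s=vision.read_camera("scene");np.savez("scene3.npz",**s);t=vision.read_camera("top");np.savez("top3.npz",**t)
f=lambda im,a,b,w,h,k:cv2.resize(im[b:b+h,a:a+w,::-1],(k*w,k*h),interpolation=cv2.INTER_CUBIC)
def proj(c,X): x=c["R"]@X+c["t"];return c["fx"]*x[0]/x[2]+c["cx"],c["fy"]*x[1]/x[2]+c["cy"]
p=proj(s,o["tool_pos"]);q=proj(t,o["tool_pos"]);print(p,q)
a,b=int(p[0])-40,int(p[1])-40; d,e=int(q[0])-40,int(q[1])-40;print(a,b,d,e)
im=np.hstack([f(s["image"],a,b,80,80,4),f(t["image"],d,e,80,80,4)])
cv2.imwrite("pics/w3.png",np.vstack([cv2.resize(c["image"][:270,66:466,::-1],(640,432))[:280],im]))
```

```text
[0.44296764 0.11555751 0.12079322] [-179.92276511   19.86187948  170.71128742]
(np.float64(227.94834359731445), np.float64(233.07605271112357)) (np.float64(254.42202670901983), np.float64(246.68649244403412))
187 193 214 206
```

View pics/w3.png

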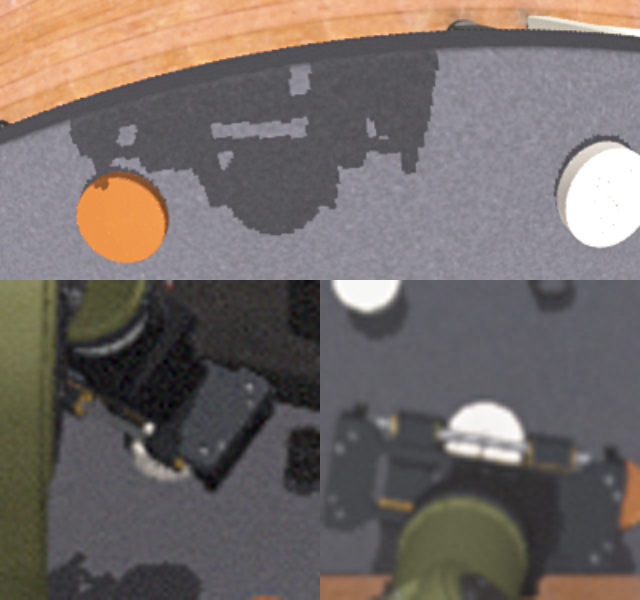

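The disc is held flat. In the top crop its front arc peaks at (487,402) and the sides lie at 449 and 525, so its centre is near (487,440).

Run:
```python
from h import *
t=dict(np.load("top3.npz"));o=sensors.get_obs()
u,v=214+(487-320+.5)/4-.5,206+(440-280+.5)/4-.5
P=plane(ray(t,u,v),.119);F=plane(ray(t,u,206+(402-280.)/4-.5),.119)
print("centre",P,"front",F,"TCP",o["tool_pos"], "dx tester",(P-o["tool_pos"])@ex,(F-o["tool_pos"])@ex-.027)
# refine segmentation of the front arc by circle fit
g=t["image"].min(2)[225:260,235:280];m=g>150
pts=[(x,np.argmax(m[:,x])) for x in range(45) if m[:,x].any() and m[:14,x].sum()==0]
X=[]
for x,y in pts: X.append(plane(ray(t,x+235,y+225-.5),.119)[:2])
X=np.array(X);from scipy.optimize import least_squares
w=least_squares(lambda c:np.hypot(*(X-c).T)-.027,P[:2],loss="soft_l1",f_scale=.001);print(len(X),w.x,np.round(w.fun,4))
# nest vs top estimate, same camera
print("nest top cam",plane(tr(310,325),.045))
s=NEST+[0,0,.12];print(shift(s,Rt(20)))
```

```text
centre [0.4459252  0.11294739 0.119     ] front [0.47251663 0.1131859  0.119     ] TCP [0.44265969 0.11521499 0.1198992 ] dx tester 0.003586044292503886 0.002797281904457445
10 [0.44594749 0.11525199] [ 0.0028  0.0001  0.0006 -0.0001 -0.0002 -0.0004 -0.0003  0.0004  0.0006
  0.0417]
nest top cam [ 0.60509786 -0.08727733  0.045     ]
([-197.0, -174.5, 23.6], [-0.0035, -0.0034, -0.0006])
```

Run:
```python
from h import *
N=NEST-.002*ex
for d,z in((.07,.125),(0,.1),(0,.08)):
  p=N-d*ex;p[2]=z;print(p,shift(p,Rt(20)))
```

```text
[ 0.53422619 -0.07658855  0.125     ] ([-115.7, -174.5, 36.8], [-0.0035, -0.0034, -0.0006])
[ 0.60332573 -0.08778024  0.1       ] ([-173.1, -174.3, 84.1], [-0.0035, -0.0034, -0.0006])
[ 0.60332573 -0.08778024  0.08      ] ([-166.3, -174.2, 102.9], [-0.0035, -0.0034, -0.0006])
```

Emit:
drive_tool(moves=[{"x": -29, "y": -44, "z": 9, "rx": -0.0035, "ry": -0.0034, "rz": 0, "fingers": 1}, {"x": -58, "y": -88, "z": 18, "rx": -0.0035, "ry": -0.0034, "rz": 0, "fingers": 1}, {"x": -87, "y": -132, "z": 27, "rx": -0.0035, "ry": -0.0034, "rz": 0, "fingers": 1}, {"x": -115.7, "y": -174.5, "z": 36.8, "rx": -0.0035, "ry": -0.0034, "rz": 0, "fingers": 1}, {"x": -135, "y": -174.4, "z": 52, "rx": -0.0035, "ry": -0.0034, "rz": 0, "fingers": 1}, {"x": -155, "y": -174.3, "z": 68, "rx": -0.0035, "ry": -0.0034, "rz": 0, "fingers": 1}, {"x": -173.1, "y": -174.3, "z": 84.1, "rx": -0.0035, "ry": -0.0034, "rz": 0, "fingers": 1}, {"x": -173.1, "y": -174.3, "z": 84.1, "rx": -0.0035, "ry": -0.0034, "rz": 0, "fingers": 1}, {"x": -173.1, "y": -174.3, "z": 84.1, "rx": -0.0035, "ry": -0.0034, "rz": 0, "fingers": 1}])

```text
time_s: 5.48
tool_pos: [0.5996, -0.085, 0.0965]
tool_rot: [179.9, 19.4, 170.7]
force: [-5.4, 4.4, -7.8]
grip_width: 0.052
grasp_force: 19.8
```

```bash
cat > look.py <<'E'
from h import *
from cell import vision
import sys
def look(name,sc,tp,k=4):
    s=vision.read_camera("scene");t=vision.read_camera("top");np.savez("S_"+name,**s);np.savez("T_"+name,**t)
    f=lambda im,b:cv2.resize(im[b[1]:b[1]+b[3],b[0]:b[0]+b[2],::-1],(k*b[2],k*b[3]),interpolation=cv2.INTER_CUBIC)
    cv2.imwrite(f"pics/{name}.png",np.hstack([f(s["image"],sc),f(t["image"],tp)]))
E
python3 - <<'E'
from look import *
look("hov",(275,150,100,130),(275,130,100,130))
N=NEST-.002*ex;o=sensors.get_obs();print(o["tool_pos"],o["force"])
for z in(.07,.06):
  N[2]=z;print(shift(N,Rt(20)))
E
```

```text
[ 0.59953524 -0.08491886  0.09674651] [-5.05406522  3.85123266 -8.27452313]
([4.9, -2.3, 26.6], [0.002, -0.0096, -0.0013])
([8.3, -2.3, 36.0], [0.002, -0.0096, -0.0013])
```

View pics/hov.png

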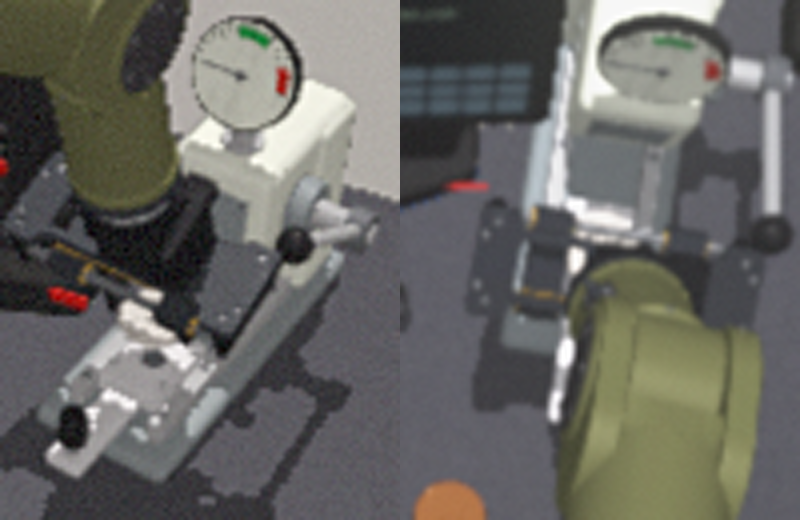

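The force reading and the roughly 4 mm lag mean the gripper body's −y end is touching the lever ball, at (295,243) in the scene half and (770,235) in the top half. I'll back off, yaw the tool 12° so that end swings to the front, and then come in lower.

```bash
cat >> h.py <<'E'
def Ry(tilt,yaw): return Ro.from_euler("z",yaw,degrees=True).as_matrix()@Rt(tilt)
E
python3 - <<'E'
from h import *
for d,z,a in((.022,.097,0),(.022,.095,-12),(.002,.085,-12)):
  p=NEST-d*ex;p[2]=z;print(shift(p,Ry(20,a)))
E
```

```text
([14.8, -2.2, -5.5], [0.002, -0.0096, -0.0013])
([15.5, -2.2, -3.6], [0.0727, -0.0098, 0.1959])
([-0.1, -2.2, 12.5], [0.0727, -0.0098, 0.1959])
```

Emit:
drive_tool(moves=[{"x": 19, "y": -1, "z": -7, "rx": 0, "ry": -0.01, "rz": 0, "fingers": 1}, {"x": 19, "y": -1, "z": -7, "rx": 0.03, "ry": -0.01, "rz": 0.09, "fingers": 1}, {"x": 19, "y": -1, "z": -7, "rx": 0.0727, "ry": -0.0098, "rz": 0.196, "fingers": 1}, {"x": 19, "y": -1, "z": -7, "rx": 0.0727, "ry": -0.0098, "rz": 0.196, "fingers": 1}, {"x": 19, "y": -1, "z": -7, "rx": 0.0727, "ry": -0.0098, "rz": 0.196, "fingers": 1}])

```text
time_s: 6.2
tool_pos: [0.584, -0.0848, 0.1013]
tool_rot: [179.9, 20.6, 158.9]
force: [0.2, -0.5, -2.3]
grip_width: 0.052
grasp_force: 19.8
```

Run:
```python
from h import *
for d,z,a in((.002,.08,-12),(.002,.065,-12)):
  p=NEST-d*ex;p[2]=z;print(shift(p,Ry(20,a)))
```

```text
([-10.3, 4.2, 26.6], [0.0023, 0.0109, 0.0012])
([-5.1, 4.1, 40.7], [0.0023, 0.0109, 0.0012])
```

Contact is gone. Now forward to the hover at z 0.08.

Emit:
drive_tool(moves=[{"x": 2, "y": 2, "z": 14, "rx": 0.002, "ry": 0.011, "rz": 0, "fingers": 1}, {"x": -6, "y": 4.2, "z": 22, "rx": 0.002, "ry": 0.011, "rz": 0, "fingers": 1}, {"x": -10.3, "y": 4.2, "z": 26.6, "rx": 0.002, "ry": 0.011, "rz": 0, "fingers": 1}, {"x": -10.3, "y": 4.2, "z": 26.6, "rx": 0.002, "ry": 0.011, "rz": 0, "fingers": 1}, {"x": -10.3, "y": 4.2, "z": 26.6, "rx": 0.002, "ry": 0.011, "rz": 0, "fingers": 1}])

```text
time_s: 6.82
tool_pos: [0.6036, -0.0879, 0.0808]
tool_rot: [179.9, 20.0, 158.7]
force: [0.2, -0.2, -1.6]
grip_width: 0.0517
grasp_force: 19.8
```

Run:
```python
from h import *
for d,z,a in((.002,.065,-12),(.002,.0575,-12)):
  p=NEST-d*ex;p[2]=z;print(shift(p,Ry(20,a)))
from cell import vision
s=vision.read_camera("scene");t=vision.read_camera("top");w=vision.read_camera("wrist")
f=lambda im,b,k:cv2.resize(im[b[1]:b[1]+b[3],b[0]:b[0]+b[2],::-1],(k*b[2],k*b[3]),interpolation=cv2.INTER_CUBIC)
cv2.imwrite("pics/hov2.png",np.hstack([f(s["image"],(285,200,66,98),6),f(t["image"],(290,150,66,98),6)]))
np.savez("S_h2",**s);np.savez("T_h2",**t)
```

```text
([5.7, -0.0, 14.7], [0.0009, 0.0007, -0.0014])
([8.2, -0.1, 21.8], [0.0009, 0.0007, -0.0014])
```

View pics/hov2.png

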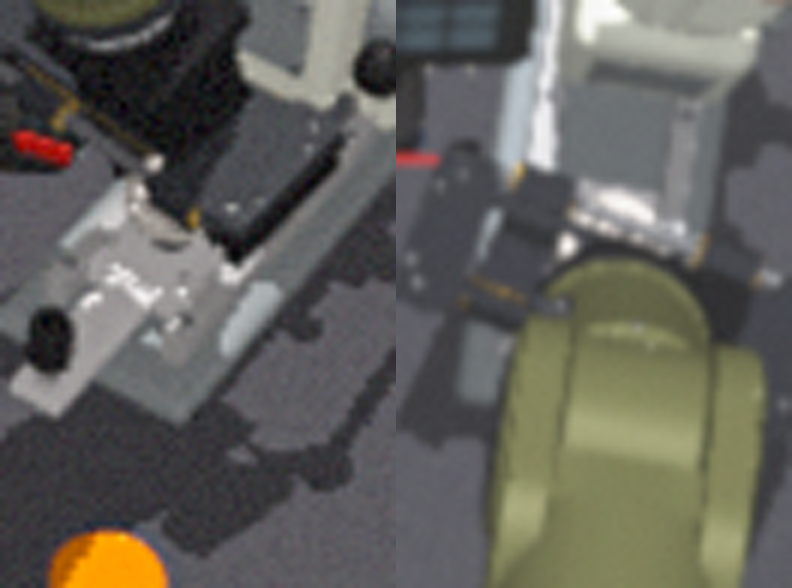

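No contact force now, and the disc is over the nest, just behind the head's front edge line. I'll lower it while reading the force.

Emit:
drive_tool(moves=[{"x": 3, "y": 0, "z": 7, "rx": 0, "ry": 0, "rz": 0, "fingers": 1}, {"x": 5.7, "y": 0, "z": 14.7, "rx": 0, "ry": 0, "rz": 0, "fingers": 1}, {"x": 7, "y": 0, "z": 18.5, "rx": 0, "ry": 0, "rz": 0, "fingers": 1}, {"x": 8, "y": 0, "z": 21, "rx": 0, "ry": 0, "rz": 0, "fingers": 1}, {"x": 8, "y": 0, "z": 21, "rx": 0, "ry": 0, "rz": 0, "fingers": 1}])

```text
time_s: 7.6
tool_pos: [0.6035, -0.0876, 0.058]
tool_rot: [179.9, 20.0, 158.7]
force: [-0.2, -0.3, -2.0]
grip_width: 0.0518
grasp_force: 19.8
```

Run:
```python
from h import *
print(sensors.get_obs()["wrist_torque"])
p=NEST-.002*ex;p[2]=.0575;print(shift(p,Ry(20,-12)))
```

```text
[0.24958641 0.58159634 0.00072963]
([0.2, -0.3, 0.4], [0.0005, 0.0007, -0.0011])
```

Emit:
drive_tool(moves=[{"x": 0.4, "y": 0, "z": 1, "rx": 0, "ry": 0, "rz": 0, "fingers": 1}, {"x": 0.6, "y": 0, "z": 1.7, "rx": 0, "ry": 0, "rz": 0, "fingers": 1}, {"x": 0.6, "y": 0, "z": 1.7, "rx": 0, "ry": 0, "rz": 0, "fingers": 1}])

```text
time_s: 7.98
tool_pos: [0.6041, -0.0874, 0.057]
tool_rot: [179.9, 20.1, 158.7]
force: [-0.3, 0.6, 0.7]
grip_width: 0.0519
grasp_force: 19.8
```

The floor is reached at TCP z 0.057, exactly as predicted for a seated disc. I'll release and lift.

Emit:
drive_tool(moves=[{"x": 0.6, "y": 0, "z": 1.7, "rx": 0, "ry": 0, "rz": 0, "fingers": 0.1}, {"x": 0, "y": 0, "z": 0, "rx": 0, "ry": 0, "rz": 0, "fingers": -0.1}, {"x": 0, "y": 0, "z": 0, "rx": 0, "ry": 0, "rz": 0, "fingers": -0.4}, {"x": 0, "y": 0, "z": 0, "rx": 0, "ry": 0, "rz": 0, "fingers": -0.6}, {"x": 0, "y": 0, "z": 0, "rx": 0, "ry": 0, "rz": 0, "fingers": -0.6}])

```text
time_s: 8.6
tool_pos: [0.6035, -0.0873, 0.0563]
tool_rot: [179.9, 20.0, 158.7]
force: [0.2, -0.3, 1.2]
grip_width: 0.0676
grasp_force: 0.0
```

Emit:
drive_tool(moves=[{"x": 2, "y": 0, "z": -12, "rx": 0, "ry": 0, "rz": 0, "fingers": -0.6}, {"x": 15, "y": 0, "z": -35, "rx": 0, "ry": 0, "rz": 0, "fingers": -0.6}, {"x": 40, "y": 0, "z": -65, "rx": 0, "ry": 0, "rz": 0, "fingers": -0.6}, {"x": 70, "y": 0, "z": -95, "rx": 0, "ry": 0, "rz": 0, "fingers": 0}, {"x": 70, "y": 0, "z": -95, "rx": 0, "ry": 0, "rz": 0, "fingers": 1}])

```text
time_s: 9.22
tool_pos: [0.5116, -0.0493, 0.1234]
tool_rot: [179.3, 20.1, 158.7]
force: [0.4, -0.2, 0.4]
grip_width: 0.0568
grasp_force: 0.0
```

Run:
```python
from h import *
for d,z in((.155,.14),(.155,.070)):
  p=NEST-d*ex;p[2]=z;print(p,shift(p,Rt(16)))
```

```text
[ 0.45229388 -0.06331842  0.14      ] ([41.5, -34.2, -33.2], [-0.0533, 0.0724, -0.2])
[ 0.45229388 -0.06331842  0.07      ] ([65.5, -35.0, 32.5], [-0.0533, 0.0724, -0.2])
```

Emit:
drive_tool(moves=[{"x": 20, "y": -17, "z": -20, "rx": -0.03, "ry": 0.036, "rz": -0.1, "fingers": 1}, {"x": 41.5, "y": -34, "z": -33, "rx": -0.0533, "ry": 0.0724, "rz": -0.2, "fingers": 1}, {"x": 41.5, "y": -34, "z": -33, "rx": -0.0533, "ry": 0.0724, "rz": -0.2, "fingers": 1}, {"x": 53, "y": -34.5, "z": 0, "rx": -0.0533, "ry": 0.0724, "rz": -0.2, "fingers": 1}, {"x": 65.5, "y": -35, "z": 32, "rx": -0.0533, "ry": 0.0724, "rz": -0.2, "fingers": 1}, {"x": 65.5, "y": -35, "z": 32, "rx": -0.0533, "ry": 0.0724, "rz": -0.2, "fingers": 1}, {"x": 65.5, "y": -35, "z": 32, "rx": -0.0533, "ry": 0.0724, "rz": -0.2, "fingers": 1}])

```text
time_s: 10.1
tool_pos: [0.453, -0.0665, 0.0696]
tool_rot: [-179.4, 15.9, 170.8]
force: [0.7, 0.3, 0.6]
grip_width: 0.0008
grasp_force: 0.0
```

Run:
```python
from h import *
from cell import vision
print(sensors.get_obs()["qpos"].round(1))
t=vision.read_camera("top");s=vision.read_camera("scene");np.savez("T_p",**t);np.savez("S_p",**s)
def proj(c,X): x=c["R"]@X+c["t"];return c["fx"]*x[0]/x[2]+c["cx"],c["fy"]*x[1]/x[2]+c["cy"]
D=NEST+[0,0,.01]
for n,c,c0 in(("top",t,T),("scene",s,S)):
  u,v=proj(c,D);print(n,u,v);x,y=int(round(u)),int(round(v))
  df=np.abs(c["image"].astype(int)-c0["image"]).max(2)[y-14:y+15,x-14:x+15]
  print("\n".join("".join("%4d"%q for q in r[::1]) for r in c["image"].min(2)[y-14:y+15:1,x-14:x+15]) )
p=NEST-.138*ex;p[2]=.07;print(shift(p,Rt(16)))
p=NEST-.04*ex;p[2]=.07;print(shift(p,Rt(16)))
```

```text
[-32.4 -10.7  33.7 133.8  13.4  40.2  73.2]
top 323.96317656557767 192.02780234311933
 168 179 229 233 231 224 189 178 166 135 126 117 112 110 110 110 110 108 108 109 108 109 108 105 110 130 134 134 130
 168 177 227 231 230 222 216 244 243 219 198 158 137 129 125 125 129 120 114 109 106 105 107 104 107 131 135 135 132
 173 187 227 231 225 204 216 248 249 248 242 194 161 157 161 165 170 151 139 131 124 122 122 112 111 131 136 138 134
 175 206 228 230 221 182 205 247 247 248 247 207 167 168 170 172 178 168 163 161 162 163 165 135 115 130 136 139 139
 187 224 233 231 220 164 179 236 244 247 246 216 182 180 180 179 175 171 170 171 171 174 170 145 121 130 136 136 131
 183 224 227 226 222 171 173 221 242 246 245 235 224 220 218 215 206 194 180 172 172 169 161 142 128 131 136 133 125
 167 203 191 196 215 185 203 225 242 242 242 241 240 238 238 238 237 230 214 194 191 177 163 136 131 133 134 133 117
 173 213 183 185 208 212 240 244 245 242 241 242 242 242 242 243 242 241 236 229 228 204 181 139 133 134 134 130 117
 183 223 220 213 198 211 245 245 243 242 242 242 242 241 242 242 243 242 242 2
[... 5215 characters left out ...]
195 141 113 108
  11  13  33  58 115 158 187 217 215 185 191 178 119 100 133 188 192 159 140 155 181 196 199 199 192 149 112 125 161
  19  12  46  84  83  90 119 152 167 138 116 107  83  86  87 118 139 126 147 184 196 199 201 193 151 111 107 127 167
  11  30  60  87  89  77  82  96 104  97  80  82  83  85  80  88  92  97 113 166 198 202 197 159 116 107 125 159 171
  25  51  81  91  85  88  85  86  86  86  85  84  93  78  80 113 130  95  85 120 180 201 164 124 107 120 161 170 169
  24  63  88  82  89  86  83  87  84  89  88  82  90  85 110 144 110  87  79  87 133 177 129 109 108 131 169 170 169
([-14.6, 2.6, 4.6], [-0.0098, -0.0006, -0.0007])
([-108.8, 2.9, 31.6], [-0.0098, -0.0006, -0.0007])
```

In the top view the disc blob is centred at (323.5,191.5); a seated disc was predicted at (324.0,192.0), so it is seated. Now I'll push the slide.

Emit:
drive_tool(moves=[{"x": -8, "y": 1.5, "z": 2.5, "rx": -0.0098, "ry": 0, "rz": 0, "fingers": 1}, {"x": -15, "y": 2.6, "z": 4.6, "rx": -0.0098, "ry": 0, "rz": 0, "fingers": 1}, {"x": -25, "y": 2.6, "z": 7.5, "rx": -0.0098, "ry": 0, "rz": 0, "fingers": 1}, {"x": -35, "y": 2.6, "z": 10.4, "rx": -0.0098, "ry": 0, "rz": 0, "fingers": 1}, {"x": -45, "y": 2.6, "z": 13.3, "rx": -0.0098, "ry": 0, "rz": 0, "fingers": 1}, {"x": -55, "y": 2.6, "z": 16.2, "rx": -0.0098, "ry": 0, "rz": 0, "fingers": 1}, {"x": -65, "y": 2.7, "z": 19, "rx": -0.0098, "ry": 0, "rz": 0, "fingers": 1}, {"x": -75, "y": 2.7, "z": 21.9, "rx": -0.0098, "ry": 0, "rz": 0, "fingers": 1}, {"x": -85, "y": 2.8, "z": 24.8, "rx": -0.0098, "ry": 0, "rz": 0, "fingers": 1}, {"x": -95, "y": 2.9, "z": 27.6, "rx": -0.0098, "ry": 0, "rz": 0, "fingers": 1}, {"x": -103, "y": 2.9, "z": 30, "rx": -0.0098, "ry": 0, "rz": 0, "fingers": 1}, {"x": -108.8, "y": 2.9, "z": 31.6, "rx": -0.0098, "ry": 0, "rz": 0, "fingers": 1}, {"x": -108.8, "y": 2.9, "z": 31.6, "rx": -0.0098, "ry": 0, "rz": 0, "fingers": 1}])

```text
time_s: 11.82
tool_pos: [0.5649, -0.0824, 0.0685]
tool_rot: [-179.9, 15.9, 170.7]
force: [0.4, 0.2, 0.6]
grip_width: 0.0007
grasp_force: 0.0
```

Run:
```python
from h import *
for d in(.034,.028,.022):
  p=NEST-d*ex;p[2]=.07;print(shift(p,Rt(16)))
```

```text
([-7.0, 0.8, 0.4], [-0.0014, -0.0021, -0.0009])
([-12.7, 0.8, 2.0], [-0.0014, -0.0021, -0.0009])
([-18.5, 0.8, 3.7], [-0.0014, -0.0021, -0.0009])
```

Emit:
drive_tool(moves=[{"x": -3, "y": 0.5, "z": 0, "rx": 0, "ry": 0, "rz": 0, "fingers": 1}, {"x": -6, "y": 0.8, "z": 0.3, "rx": 0, "ry": 0, "rz": 0, "fingers": 1}, {"x": -8, "y": 0.8, "z": 0.8, "rx": 0, "ry": 0, "rz": 0, "fingers": 1}, {"x": -10, "y": 0.8, "z": 1.3, "rx": 0, "ry": 0, "rz": 0, "fingers": 1}, {"x": -10, "y": 0.8, "z": 1.3, "rx": 0, "ry": 0, "rz": 0, "fingers": 1}])

```text
time_s: 12.45
tool_pos: [0.5746, -0.0826, 0.0699]
tool_rot: [-180.0, 15.9, 170.8]
force: [-1.6, 0.1, -0.9]
grip_width: 0.0004
grasp_force: 0.5
```

Emit:
drive_tool(moves=[{"x": -1.5, "y": 0, "z": 0.4, "rx": 0, "ry": 0, "rz": 0, "fingers": 1}, {"x": -3, "y": 0, "z": 0.8, "rx": 0, "ry": 0, "rz": 0, "fingers": 1}, {"x": -3, "y": 0, "z": 0.8, "rx": 0, "ry": 0, "rz": 0, "fingers": 1}])

```text
time_s: 12.82
tool_pos: [0.5767, -0.083, 0.0696]
tool_rot: [-180.0, 15.7, 170.8]
force: [-4.2, 1.1, 2.1]
grip_width: 0.0004
grasp_force: 2.4
```

Emit:
drive_tool(moves=[{"x": -2, "y": 0, "z": 0.5, "rx": 0, "ry": 0, "rz": 0, "fingers": 1}, {"x": -4, "y": 0, "z": 1, "rx": 0, "ry": 0, "rz": 0, "fingers": 1}, {"x": -4, "y": 0, "z": 1, "rx": 0, "ry": 0, "rz": 0, "fingers": 1}])

```text
time_s: 13.2
tool_pos: [0.5773, -0.0829, 0.0687]
tool_rot: [179.9, 15.3, 170.7]
force: [-18.0, 3.1, 12.9]
grip_width: 0.0004
grasp_force: 9.5
```

Run:
```python
from h import *
o=sensors.get_obs()
print((o["tool_pos"]-NEST)@ex)
```

```text
-0.02844580737296682
```

The slide is home: the force climbs with no motion at −28.4 mm, against −28 mm predicted. I'll back off, rise and go above the lever ball.

Emit:
drive_tool(moves=[{"x": 15, "y": 0, "z": -4, "rx": 0, "ry": 0, "rz": 0, "fingers": 1}, {"x": 45, "y": 0, "z": -13, "rx": 0, "ry": 0, "rz": 0, "fingers": 1}, {"x": 75, "y": 0, "z": -35, "rx": 0, "ry": 0, "rz": 0, "fingers": 1}, {"x": 70, "y": 0, "z": -90, "rx": 0, "ry": 0, "rz": 0, "fingers": 1}, {"x": 55, "y": 0, "z": -145, "rx": 0, "ry": 0, "rz": 0, "fingers": 1}, {"x": 35, "y": 0, "z": -203, "rx": 0, "ry": 0, "rz": 0, "fingers": 1}, {"x": 35, "y": 0, "z": -203, "rx": 0, "ry": 0, "rz": 0, "fingers": 1}])

```text
time_s: 14.08
tool_pos: [0.498, -0.0694, 0.2629]
tool_rot: [179.8, 16.6, 170.7]
force: [-0.1, -0.0, -0.9]
grip_width: 0.0003
grasp_force: 0.0
```

```bash
cat >> h.py <<'E'
B0=np.array([.5994,-.1828,0])
def ball(th): a=np.radians(30)-th;p=B0-ex*.14*(np.cos(a)-np.cos(np.pi/6));p[2]=.135+.14*np.sin(a)+.022;return p
E
python3 - <<'E'
from h import *
print(sensors.get_obs()["tool_pos"])
p=ball(0);p[2]=.28;print(p,shift(p,Rt(0)))
from cell import vision
t=vision.read_camera("top");np.savez("T_home",**t)
E
```

```text
[ 0.49797214 -0.06942492  0.26286663]
[ 0.5994 -0.1828  0.28  ] ([-118.4, -95.5, 17.0], [0.0038, 0.2898, -0.0017])
```

Emit:
drive_tool(moves=[{"x": -20, "y": -48, "z": -5, "rx": 0, "ry": 0.1, "rz": 0, "fingers": 1}, {"x": -50, "y": -95.5, "z": -5, "rx": 0.002, "ry": 0.2, "rz": 0, "fingers": 1}, {"x": -85, "y": -95.5, "z": 6, "rx": 0.0038, "ry": 0.29, "rz": -0.0017, "fingers": 1}, {"x": -118.4, "y": -95.5, "z": 17, "rx": 0.0038, "ry": 0.29, "rz": -0.0017, "fingers": 1}, {"x": -118.4, "y": -95.5, "z": 17, "rx": 0.0038, "ry": 0.29, "rz": -0.0017, "fingers": 1}, {"x": -118.4, "y": -95.5, "z": 17, "rx": 0.0038, "ry": 0.29, "rz": -0.0017, "fingers": 1}])

```text
time_s: 14.88
tool_pos: [0.5942, -0.1832, 0.2707]
tool_rot: [-179.7, -0.9, 170.8]
force: [0.5, -0.1, 0.5]
grip_width: 0.0002
grasp_force: 0.0
```

Run:
```python
from h import *
o=sensors.get_obs();print(o["qpos"].round(1))
for th in(-.06,0,.1,.2,.3,.4,.5,.6,.66):print(th,shift(ball(th),Rt(0)))
# pointer finder on the initial scene image: dial face region
g=S["image"][145:190,318:360].min(2)
print("\n".join("".join("%4d"%q for q in r[::1]) for r in g[6:42]))
```

```text
[-23.3  18.7  48.3  84.7 -13.4  83.6 106. ]
-0.06 ([-10.0, 1.4, 36.4], [-0.0051, -0.0154, -0.0008])
0 ([-5.7, 1.4, 43.6], [-0.0051, -0.0154, -0.0008])
0.1 ([0.5, 1.5, 56.2], [-0.0051, -0.0154, -0.0008])
0.2 ([5.4, 1.5, 69.3], [-0.0051, -0.0154, -0.0008])
0.3 ([9.0, 1.6, 82.8], [-0.0051, -0.0154, -0.0008])
0.4 ([11.2, 1.7, 96.6], [-0.0051, -0.0154, -0.0008])
0.5 ([12.0, 1.7, 110.6], [-0.0051, -0.0154, -0.0008])
0.6 ([11.4, 1.8, 124.6], [-0.0051, -0.0154, -0.0008])
0.66 ([10.4, 1.9, 132.9], [-0.0051, -0.0154, -0.0008])
 169 170 171 169 165 169 166 168 167 167 169 168 167 169 166 168 164 170 169 169 170 170 167 167 169 165 168 167 164 169 169 168 167 168 165 168 169 167 167 165 163 165
 167 167 167 169 167 168 167 168 168 168 167 166 165 171 170 170 172 169 169 171 170 171 173 168 167 168 167 164 167 168 166 167 166 168 167 167 166 167 167 166 168 165
 169 169 167 167 168 168 169 166 164 168 169 170 169 169 169 169 172 170 169 170 173 170 173 167 172 171 167 164 171 166 167 168 169 167 166 169 168 167 169 165 166 168
 168 168 170 168 165 169 166 167 168 169 169 172 168 156  99  98 101 1
[... 4806 characters left out ...]
 208 207 214 210 187 156
 118 106 125 161 172 218 236 234 233 233 234 229 205 193 164 107 105 112 116 112 115 159 199 225 234 231 229 229 228 229 229 229 227 224 219 209 200 194 208 189 156 143
  87  80 124 183 216 234 236 235 235 235 235 225 177 192 180 117 118 121 127 124 138 181 201 221 232 230 230 229 229 230 230 228 223 221 212 201 180 172 179 163 147 144
  86 114 179 205 180 184 202 232 236 234 236 226 162 161 141 117 121 123 124 121 149 192 196 212 231 231 229 228 228 229 228 225 219 215 203 179 159 158 155 147 143 146
  92 149 199 177 158 154 158 180 185 202 237 236 213 137 116 118 120 123 124 122 148 190 184 213 231 231 229 229 229 229 226 221 215 206 185 160 147 153 150 145 145 140
```

The dial is well resolved in the scene camera. I'll press to just before the nose reaches the disc.

Emit:
drive_tool(moves=[{"x": -7, "y": 1.4, "z": 30, "rx": -0.005, "ry": -0.015, "rz": 0, "fingers": 1}, {"x": -6, "y": 1.4, "z": 42, "rx": -0.005, "ry": -0.015, "rz": 0, "fingers": 1}, {"x": -2, "y": 1.5, "z": 50, "rx": -0.005, "ry": -0.015, "rz": 0, "fingers": 1}, {"x": 0.5, "y": 1.5, "z": 56.2, "rx": -0.005, "ry": -0.015, "rz": 0, "fingers": 1}, {"x": 3, "y": 1.5, "z": 63, "rx": -0.005, "ry": -0.015, "rz": 0, "fingers": 1}, {"x": 5.4, "y": 1.5, "z": 69.3, "rx": -0.005, "ry": -0.015, "rz": 0, "fingers": 1}, {"x": 7.2, "y": 1.6, "z": 76, "rx": -0.005, "ry": -0.015, "rz": 0, "fingers": 1}, {"x": 9, "y": 1.6, "z": 82.8, "rx": -0.005, "ry": -0.015, "rz": 0, "fingers": 1}, {"x": 10, "y": 1.7, "z": 90, "rx": -0.005, "ry": -0.015, "rz": 0, "fingers": 1}, {"x": 11.2, "y": 1.7, "z": 96.6, "rx": -0.005, "ry": -0.015, "rz": 0, "fingers": 1}, {"x": 11.2, "y": 1.7, "z": 96.6, "rx": -0.005, "ry": -0.015, "rz": 0, "fingers": 1}])

```text
time_s: 16.25
tool_pos: [0.5829, -0.1794, 0.1747]
tool_rot: [180.0, 0.1, 170.8]
force: [-2.4, -0.9, 2.7]
grip_width: 0.0003
grasp_force: 1.5
```

```bash
cat > dial.py <<'E'
from h import *
from cell import vision
def dial(c,show=True):
    im=c["image"].astype(int);R,G,B=[im[...,i] for i in range(3)]
    sl=np.s_[140:205,310:362]
    gm=((G-R>40)&(G-B>20))[sl];rm=((R-G>60)&(R-B>60))[sl]
    f=lambda m:(np.array(np.nonzero(m)).mean(1)[::-1]+[310,140],m.sum())
    g,ng=f(gm);r,nr=f(rm)
    g0,r0,p0=np.array(REF[0]),np.array(REF[1]),np.array(REF[2]) if REF else (0,0,0)
    P=p0+((g-g0)+(r-r0))/2
    D=im.min(2).astype(np.float32);A=np.arange(0,360,4);pr=[]
    for a in A:
        q=P+np.outer(np.arange(3,9,.5),[np.cos(np.radians(a)),-np.sin(np.radians(a))])
        pr.append(cv2.remap(D,q[:,0].astype(np.float32)[None],q[:,1].astype(np.float32)[None],1).mean())
    k=np.argsort(pr)[:4];an=lambda v:np.degrees(np.arctan2(-v[1],v[0]))%360
    print("g",g.round(1),ng,"r",r.round(1),nr,"P",P.round(1),"dark at",A[k],np.round(np.array(pr)[k]),"green",an(g-P).round(),"red",an(r-P).round())
REF=None
_im=S["image"].astype(int);_R,_G,_B=[_im[...,i] for i in range(3)]
_f=lambda m:np.array(np.nonzero(m[140:205,310:362])).mean(1)[::-1]+[310,140]
REF=(_f((_G-_R>40)&(_G-_B>20)),_f((_R-_G>60)&(_R-_B>60)),(334.6,168.7))
E
python3 - <<'E'
from dial import *
dial(S);dial(vision.read_camera("scene"))
o=sensors.get_obs();p=o["tool_pos"];z=p[2]-.022;print(p,"theta",np.pi/6-np.arcsin((z-.135)/.14))
for th in(.5,.56,.6,.64,.68,.72):print(th,shift(ball(th),Rt(0)))
E
```

```text
g [338.1 158.5] 22 r [345.1 169.6] 17 P [334.6 168.7] dark at [156 160 152 148] [133. 137. 138. 147.] green 71.0 red 355.0
g [335.9 160.2] 10 r [nan nan] 0 P [nan nan] dark at [ 0  4  8 12] [0. 0. 0. 0.] green nan red nan
[ 0.5830472  -0.1793959   0.17509649] theta 0.39397545420754276
0.5 ([2.0, -0.8, 14.8], [0.0006, 0.0011, 0.0004])
0.56 ([2.0, -0.8, 23.2], [0.0006, 0.0011, 0.0004])
0.6 ([1.7, -0.8, 28.8], [0.0006, 0.0011, 0.0004])
0.64 ([1.2, -0.8, 34.4], [0.0006, 0.0011, 0.0004])
0.68 ([0.4, -0.8, 39.9], [0.0006, 0.0011, 0.0004])
0.72 ([-0.6, -0.8, 45.4], [0.0006, 0.0011, 0.0004])dial.py:7: RuntimeWarning: Mean of empty slice.
  f=lambda m:(np.array(np.nonzero(m)).mean(1)[::-1]+[310,140],m.sum())
  ret = um.true_divide(
```

The arm now hides the red mark in the scene camera. Force is fine at 2.7 N. I'll press to about 0.62, still below the green, and check all three cameras in one composite.

Emit:
drive_tool(moves=[{"x": 1.5, "y": -0.8, "z": 7, "rx": 0, "ry": 0, "rz": 0, "fingers": 1}, {"x": 2, "y": -0.8, "z": 14.8, "rx": 0, "ry": 0, "rz": 0, "fingers": 1}, {"x": 2, "y": -0.8, "z": 20, "rx": 0, "ry": 0, "rz": 0, "fingers": 1}, {"x": 1.8, "y": -0.8, "z": 26, "rx": 0, "ry": 0, "rz": 0, "fingers": 1}, {"x": 1.5, "y": -0.8, "z": 31.5, "rx": 0, "ry": 0, "rz": 0, "fingers": 1}, {"x": 1.5, "y": -0.8, "z": 31.5, "rx": 0, "ry": 0, "rz": 0, "fingers": 1}, {"x": 1.5, "y": -0.8, "z": 31.5, "rx": 0, "ry": 0, "rz": 0, "fingers": 1}])

```text
time_s: 17.18
tool_pos: [0.5815, -0.1799, 0.144]
tool_rot: [180.0, 0.1, 170.8]
force: [-3.5, 1.6, 4.4]
grip_width: 0.0006
grasp_force: 2.4
```

Run:
```python
from h import *
from cell import vision
o=sensors.get_obs();p=o["tool_pos"];z=p[2]-.022;print(p,"theta",np.pi/6-np.arcsin((z-.135)/.14))
for th in(.66,.69,.72):print(th,shift(ball(th),Rt(0)))
for n in("scene","top","wrist"):
  c=vision.read_camera(n);np.savez("d_"+n,**c);im=c["image"].astype(int)
  R,G,B=[im[...,i] for i in range(3)];gm=((G-R>35)&(G-B>15)).astype(np.uint8);k,l,st,ce=cv2.connectedComponentsWithStats(gm)
  print(n,[(ce[i].round(1).tolist(),int(st[i][4])) for i in range(1,k) if 5<=st[i][4]<200][:12])
```

```text
[ 0.58149578 -0.17994934  0.14395125] theta 0.6169396173105501
0.66 ([-0.7, 0.0, 6.0], [0.0008, 0.0013, 0.0003])
0.69 ([-1.3, 0.0, 10.1], [0.0008, 0.0013, 0.0003])
0.72 ([-2.0, 0.0, 14.3], [0.0008, 0.0013, 0.0003])
scene [([36.3, 60.4], 24), ([109.2, 134.6], 5), ([336.3, 161.5], 15), ([140.4, 276.6], 25)]
top [([340.0, 141.0], 5), ([48.9, 194.3], 24)]
wrist []
```

Run:
```python
from h import *
c=dict(np.load("d_scene.npz"));g=c["image"].min(2)[158:186,322:352];print("\n".join("".join("%4d"%q for q in r) for r in g))
c=dict(np.load("d_top.npz"));g=c["image"].min(2)[134:158,322:362];print("\n".join("".join("%4d"%q for q in r) for r in g))
```

```text
166 168 167 163 170 168 168 156 101  97 102  76  60  60  67  49  42  62  98  50  45  47  54  51  48  44  56  47  50  60
 168 168 166 169 169 154 105 114 105 125 156 148 108 136 155 148 117  73  43  39  44  46  52  55  53  56  52  58  56  53
 167 169 166 167 157 102 100 127 152 158 153 154  78  89 105 121 137 151  74  45  45  49  43  50  50  56  57  56  57  55
 169 169 170 156 127 150 149 142 138 162 162 156  67   9  32  54  77  94  58  43  47  47  56  56  54  48  56  57  57  55
 168 168 156 121 152 159 133 141 127 163 166 158 100  57  45  32  25  44  37  44  46  52  58  50  60  57  54  58  51  55
 169 158 105 119 138 164 157 155 125 142 165 160 153 155 150 132  82  51  37  52  46  42  53  51  48  62  46  55  59  52
 169 152 117 147 143 163 167 157 143 129 160 161 165 166 169 162 152 101  48  44  53  56  48  56  48  55  58  57  50  58
 156 109 129 148 162 166 165 161 149 125 144 161 165 166 165 171 160 107  50  45  54  51  59  49  55  60  47  52  43  52
 153 103 159 160 168 166 163 164 157 143 134 160 164 162 164 162 155  87  46  50  44  54  48  56  47  53  53  57  57  60
 157 112 147
[... 5450 characters left out ...]
 152 151 146 136 117 106 107 106  99 101 101 102 101 102
 235 198 177 179 177 172 160 144 139 144 146 142 147 147 143 145 149 150 150 151 153 152 152 151 150 151 148 142 130 119 105  99 102 101 101 100 100  99  99  99
 211 180 171 174 175 175 171 165 164 164 158 141 146 152 150 147 145 144 147 149 152 154 153 149 147 145 140 133 127 108  97  96  98 101 102 103  99 100  98  99
 175 164 166 168 168 171 172 174 176 174 171 164 164 168 166 159 147 142 142 143 147 158 158 150 152 160 158 147 130 108  97  99 100 100 100 102 103 100 100  99
 150 152 155 157 160 163 166 166 170 170 170 172 171 174 172 172 166 162 161 160 163 169 168 166 167 172 168 156 127 102 101 101 100 102 100 100 102 101  99  99
```

Pixel print: in the scene view the pointer runs from its pivot at about (334,172) up-left to (330,162). That is about 0.8 rad, just left of the green band, as expected. About 0.1 rad more lever is needed.

Emit:
drive_tool(moves=[{"x": -0.5, "y": 0, "z": 4, "rx": 0, "ry": 0, "rz": 0, "fingers": 1}, {"x": -1, "y": 0, "z": 8, "rx": 0, "ry": 0, "rz": 0, "fingers": 1}, {"x": -1.5, "y": 0, "z": 11.5, "rx": 0, "ry": 0, "rz": 0, "fingers": 1}, {"x": -1.7, "y": 0, "z": 13, "rx": 0, "ry": 0, "rz": 0, "fingers": 1}, {"x": -1.7, "y": 0, "z": 13, "rx": 0, "ry": 0, "rz": 0, "fingers": 1}, {"x": -1.7, "y": 0, "z": 13, "rx": 0, "ry": 0, "rz": 0, "fingers": 1}])

```text
time_s: 18.08
tool_pos: [0.583, -0.1805, 0.131]
tool_rot: [180.0, 0.1, 170.8]
force: [-4.5, 2.0, 6.0]
grip_width: 0.0004
grasp_force: 2.8
```

Run:
```python
from h import *
from cell import vision
o=sensors.get_obs();p=o["tool_pos"];z=p[2]-.022;print(p,"theta",np.pi/6-np.arcsin((z-.135)/.14))
s=vision.read_camera("scene");t=vision.read_camera("top")
f=lambda im,b,k:cv2.resize(im[b[1]:b[1]+b[3],b[0]:b[0]+b[2],::-1],(k*b[2],k*b[3]),interpolation=cv2.INTER_CUBIC)
cv2.imwrite("pics/dial.png",np.hstack([f(s["image"],(300,150,66,100),6),f(t["image"],(306,132,66,100),6)]))
```

```text
[ 0.58296869 -0.18047077  0.13099964] theta 0.7104001673839198
```

View pics/dial.png

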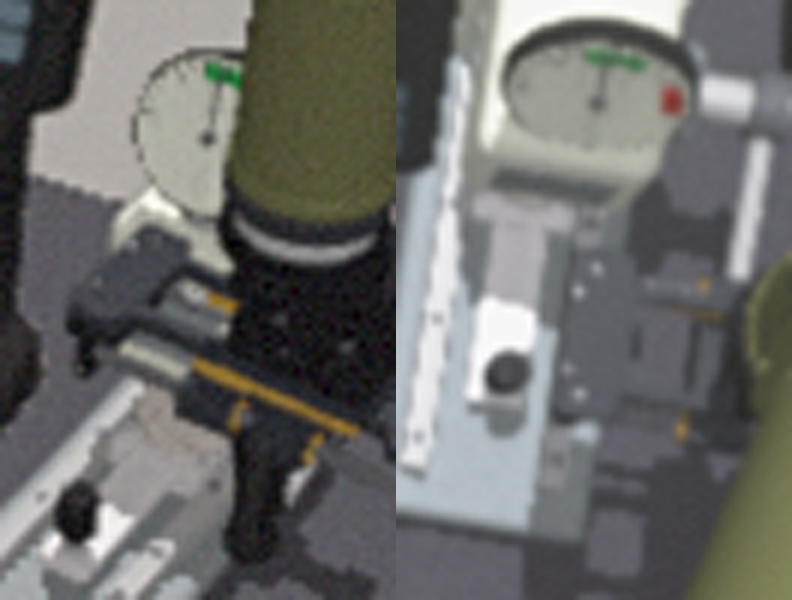

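The pointer stands in the green, a little left of its centre: it runs from (207,138) to (218,80) in the scene half and points to (603,60) in the top half, where green spans 588–645. The slide knob is at its home position. I'll nudge slightly towards mid-green and let it settle.

Emit:
drive_tool(moves=[{"x": 0, "y": 0, "z": 1.5, "rx": 0, "ry": 0, "rz": 0, "fingers": 1}, {"x": 0, "y": 0, "z": 1.5, "rx": 0, "ry": 0, "rz": 0, "fingers": 1}, {"x": 0, "y": 0, "z": 1.5, "rx": 0, "ry": 0, "rz": 0, "fingers": 1}, {"x": 0, "y": 0, "z": 1.5, "rx": 0, "ry": 0, "rz": 0, "fingers": 1}, {"x": 0, "y": 0, "z": 1.5, "rx": 0, "ry": 0, "rz": 0, "fingers": 1}])

```text
time_s: 18.8
tool_pos: [0.5831, -0.1805, 0.1296]
tool_rot: [180.0, 0.1, 170.8]
force: [-3.4, 0.9, 6.2]
grip_width: 0.0004
grasp_force: 2.8
```

Run:
```python
from h import *
from cell import vision,workorder
t=vision.read_camera("top");g=t["image"].min(2)[138:152,330:352];print("\n".join("".join("%4d"%q for q in r) for r in g))
p=sensors.get_obs();print(p["tool_pos"],p["force"])
print(workorder.sign_off())
```

```text
58  61  62  67  73  76  78  89  91  94  98  82  69  67  67  65  61  64  65  69  83 110
  75  85  93  93 100 109 112 124 127 126 134 109  87  88  91  84  77  69  62  59  61  67
 111 126 140 132 124 133 127 115 108 104 114 106 107 120 133 118 110  94  76  67  59  62
 135 130 137 138 131 139 136 110  84  77  79  82  87  96 108 102 110 119 109  90  76  64
 138 136 131 131 137 144 141 130 110 101  97  89  88  85  79  73  85 109 125 127 109  91
 147 147 143 141 147 148 144 140 139 134 126 111 123 128 116  92  91 116 137 139 127 127
 150 149 150 149 151 149 146 145 147 141 128 123 138 144 139 131 130 137 144 141 139 143
 150 151 151 149 151 149 145 145 147 140 120 131 144 145 143 145 149 149 148 144 133 130
 151 150 150 149 150 148 144 147 147 139 123 140 148 145 145 148 153 152 151 143 122 106
 152 151 151 151 149 149 145 148 143 130 123 143 150 147 149 149 153 151 150 140 102  75
 151 152 150 150 151 151 146 145 127 110 118 142 149 148 148 151 151 153 153 141  97  57
 150 148 150 149 150 151 150 141 114  98 113 137 148 150 151 150 152 152 152 139  92  54
 151 150 151 149 150 151 148 145 133 116 126 144 148 151 151 151 153 153 153 140 100  76
 150 150 149 150 150 149 150 148 143 138 140 149 153 150 151 150 153 154 153 147 134 124
[ 0.58312314 -0.18053276  0.12961045] [-3.68502786  1.30775686  5.5034849 ]
the job is handed in; nothing more can be done
None
```

The job is handed in: the small disc is seated in the nest and released, the slide is home, and the lever is held down with the pointer in the green at about 1.5 rad; the gripper body briefly touched the lever ball (about 10 N) on the first approach to the nest, without visibly moving it.

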